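# Pack up the rocking cobbler's stand

## Robot

A 6-joint arm with a two-finger parallel gripper is mounted at the origin on a cart in front of the work surface, level with it; the furniture and walls round the work are solid. World frame = base frame: x ahead of the robot, y to its left, z up, the work surface at z = 0. Lengths are in m, angles in rad, forces in N, time in s.
With the tool pointing down it reaches from about 0.35 to 0.975 m from the base axis. Payload 4.9 kg.
Tool frame: the origin (TCP) lies midway between the tips of the shut fingers; the grasp point (between the pads) lies r.pinch_z behind it (r.pinch_z is the distance from the TCP to the grasp point, in m); z points along the fingers, y is the line along which they close (so a half turn about z gives the same grasp; the last joint's range is limited). The gripper opens to 85 mm and grips with 20 to 120 N. Pads are 22 mm wide; open, the fingers measure 114 mm over their backs; the gripper's body (76 mm by 85 mm) begins 54 mm behind the grasp point. The pads swing forward as they close: fully open they stand 13 mm farther back than shut.
Start: joints at [1.057, 0.053, 1.613, -0, 1.476, -0.119], TCP at [0.24, 0.577, 0.231] pointing down, gripper open.
Joint ranges: [-3.01, 3.01], [-1.01, 2.22], [0.06, 2.58], [-1.02, 4.17], [0.09, 2.62], [-3.14, 3.14]. Speed limits (rad/s): [2.57, 2.57, 3.14, 3.14, 3.14, 3.14].

## Interface

Orientations are given as a 3x3 rotation matrix whose columns are the frame's x, y, z axes.
In Python, from plant import r, optics gives the robot as it stands.
- The arm moves only by the tool play_rows, never from a script. Its argument "rows" is a list of rows, each a list of 7 numbers: the opening, from 0 (shut) to 1 (fully open), then the shift along the tool's x, y, z as a fraction of full scale, then the turn, a rotation vector about the tool's x, y, z as a fraction of full scale. A call has exactly 8 rows; each row is the pose to reach, as a shift and turn from the pose commanded when the call began, along the tool's axes at that moment; what a row does not reach only later rows make up. Full scale, the value 1, is 50 cm for a shift and 0.5 rad for a turn. A row lasts 1/8 s, in which the tool goes at most 62.5 mm and 10.7 degrees, less where a joint would pass 70% of its speed; a pose out of reach is approached as far as the arm can. A call with a number of a shift or a turn outside -1 to 1 is refused whole. A call with a gripper value outside its range is refused whole. The fingers move at their own pace and stop on an object; "grip_force" is the grip in N (left out, the last holds). Time passes only in rows, so rows that repeat a pose let the fingers close, or fill a call up. It gives the time, the measured TCP pose, the force, the opening and the grip force at its end, in the units of the state.
- r.sense(): the state, without advancing time (a new reading comes with each control period).
- optics.grab_frame(name): name is "scene" or "top"; returns the picture (480x640x3 uint8, red, green, blue); there is no depth.
- optics.camera_params(name): a dict with "fov_y" (degrees; the focal length in pixels is half the picture's height over the tangent of half this angle, whatever the lens; pixels are square), "cx", "cy" (the principal point, pixels), "extrinsics" (4x4, takes a point from camera to world coordinates). Camera axes: x right, y down, z forward; pixel columns grow to the right and rows downward; lengths in m; the calibration is good to about 2 mm. A picture is of the moment at which its call begins. camera_params takes no time and is no camera call.
- r.job_done(): hands the job in; it is judged then, once.
Trained networks look in the newest picture that a camera, given by its name, has taken for a name from the list of things; names that differ only in an ending like _2 or _b are one class to them, and where a whole thing is asked for, a point or a joint stands for the part that bears it (a point fixed in the world has none). Each returns a list of dicts, best first, with "conf" (0 to 1); they miss things now and then, are a little off and sometimes report something else, mostly with a low value. They report only what shows in the picture. A call takes as long as a camera call. They do not tell look-alikes from the thing itself.
- optics.look_for(camera, target): "bbox" ([left, top, right, bottom] in pixels, round what is visible of it).
- optics.trace(camera, target): "region" (480x640 bool, what is visible of it) and "bbox" ([left, top, right, bottom] in pixels, round what is visible of it).
- optics.spot_point(camera, target): "xy" ([column, row] in pixels: a listed point, or the origin of a listed thing).
The state is a dict: "time_s": time; "joint_pos": joint angles; "dq": joint speeds; "joint_torque": joint torques, N m; "ee_pos": TCP position; "eef_rot": TCP orientation; "wrist_force": force on the tool from outside, world axes, zero at the start; "ft_torque": the same for the moment, N m; "grip_width": finger opening in m; "grip_force": force on a finger pad.
Only numpy, scipy, OpenCV 4.12 (cv2) and the standard library are available. Lean on these libraries where they do the work, as an engineer would, in place of code of your own. Each camera call takes 0.05 s, during which the arm holds its last target. There are 200 camera calls.

## Task

The green iron cobbler's stand rocks because its foot nearest the robot has lost its rubber pad and hangs clear of the table. Slide the two blue plastic packers under that bare foot one after the other, the first flat on the table and the second flat on top of it, each well under the foot, so that the stand can no longer rock. Leave the stand upright where it is and let go of everything.

Things in the scene. Friction and masses are not known exactly. Their poses are not given: they have to be found in the camera images.
- packer_a: one of two identical blue plastic plates, 120 x 36 x 12 mm (x length, y width, z thickness), 60 g, flat on the table. Origin at the centre of the underside, z up. Pinch it across the 36 mm width. A yellow packer of the same outline but 32 mm thick (not listed, too thick for the gap) lies in one of the three places where packers lie
- packer_b: the other blue packer, same as packer_a
- stand: green iron stand, loose, 3 kg, 134 mm high. Origin on the table under the crossing of its arms, z up. Four arms (24 mm wide, 38 to 59 mm above the table) run along +-x and +-y to round feet 110 mm out; three stand on rubber pads, the -x foot (towards the robot) is bare. The post (sole plate on top, 100 x 56 mm) is 18 mm to +x. A few newtons down on the bare foot rock it
- bare_foot (a point): centre of the bare steel foot's underside, at (-110, 0, 26) mm in the stand's frame: 26 mm above the table, 14 over one packer, 2 over two. A 36 mm round stub, flat over 24 mm, rim chamfered 6 mm. Packers slide in along the stand's +x from the robot's side; between this foot and the stand's origin all is free below 36 mm
Mind the look-alikes: they are no part of the job. Leave any orange look-alike of the packer_b alone.

How it is judged:
On the way, in this order (a step that is already met when the one before it is completed fails the run):
1. one blue packer lies flat on the table under the bare foot, the other is not yet under it (((x of bare_foot in the frame of packer_a between -0.052 and 0.052 m and y of bare_foot in the frame of packer_a between -0.014 and 0.014 m and z of bare_foot in the frame of packer_a between 0.008 and 0.032 m and angle between packer_a's own z axis and vertical below 0.087 rad and height (world z) of packer_a below 0.004 m and not (x of bare_foot in the frame of packer_b between -0.052 and 0.052 m and y of bare_foot in the frame of packer_b between -0.014 and 0.014 m and z of bare_foot in the frame of packer_b between 0.008 and 0.032 m and angle between packer_b's own z axis and vertical below 0.087 rad)) or (x of bare_foot in the frame of packer_b between -0.052 and 0.052 m and y of bare_foot in the frame of packer_b between -0.014 and 0.014 m and z of bare_foot in the frame of packer_b between 0.008 and 0.032 m and angle between packer_b's own z axis and vertical below 0.087 rad and height (world z) of packer_b below 0.004 m and not (x of bare_foot in the frame of packer_a between -0.052 and 0.052 m and y of bare_foot in the frame of packer_a between -0.014 and 0.014 m and z of bare_foot in the frame of packer_a between 0.008 and 0.032 m and angle between packer_a's own z axis and vertical below 0.087 rad)))), for 0.2 s.
2. the other blue packer is under the bare foot too, flat on top of the first (x of bare_foot in the frame of packer_a between -0.052 and 0.052 m and y of bare_foot in the frame of packer_a between -0.014 and 0.014 m and z of bare_foot in the frame of packer_a between 0.008 and 0.032 m and angle between each of packer_a, packer_b's own z axis and vertical below 0.087 rad and x of bare_foot in the frame of packer_b between -0.052 and 0.052 m and y of bare_foot in the frame of packer_b between -0.014 and 0.014 m and z of bare_foot in the frame of packer_b between 0.008 and 0.032 m and ((height (world z) of packer_a below 0.004 m and height (world z) of packer_b between 0.009 and 0.016 m) or (height (world z) of packer_b below 0.004 m and height (world z) of packer_a between 0.009 and 0.016 m))), for 0.2 s.
At the end, for the whole second after the job is handed in: Both blue packers lie flat (5 degrees), one on the table, the other on top of it; the bare foot's centre is over both, 8 mm or more inside their ends and within 14 mm of their centre lines. The stand is upright (2 degrees), within 25 mm of its start; all at rest (all of step 2 and angle between stand's own z axis and vertical below 0.035 rad and distance of stand from where it was at the start of the episode below 0.025 m and linear speed of each of packer_a, packer_b, stand below 0.02 m/s); the robot touches nothing.
It fails at once if the stand is tipped by more than 20 degrees (angle between stand's own z axis and vertical above 0.35 rad).
It also fails if it takes over 61 s, if anything falls off the work surface, if the arm or the gripper's body presses on something with over 40 N, if the wrist force passes 120 N, or if a joint passes its speed limit or range.

## Working session

There is one attempt and no reset: what is moved stays moved. The work goes in short steps, Python scripts to look and compute and a tool call to move; the robot and the scene stay as the last step left them, time stands still between calls to the robot, and variables do not carry over. Pictures are saved under pics/ and viewed, at most 10 in all, crops included, and the job is handed in when it is done.

Besides the shell and the picture viewer there is one more tool, called after "Request:" in YAML: its name, and indented under it one key for each argument. play_rows: Moves the arm, as the interface text tells. Its arguments: {"type":"object","properties":{"rows":{"type":"array"},"grip_force":{"type":"number"}},"required":["rows"]}

```bash
mkdir -p pics; python3 - <<'E'
from plant import r, optics
import cv2,numpy as np
for n in ("scene","top"):
    im=optics.grab_frame(n); cv2.imwrite(f"pics/{n}0.png",im[:,:,::-1])
    p=optics.camera_params(n); print(n,p["fov_y"],p["cx"],p["cy"],np.round(p["extrinsics"],3).tolist())
    for t in ("packer_a","stand"):
        for d in optics.look_for(n,t): print(t,d)
    for d in optics.spot_point(n,"bare_foot"): print("foot",d)
    for d in optics.spot_point(n,"stand"): print("stand",d)
print(r.pinch_z, r.sense())
E
```

```text
scene 56.914599764283565 315.52166231029827 235.32901998478047 [[0.751, -0.355, 0.557, -0.019], [-0.66, -0.37, 0.654, -0.672], [-0.026, -0.859, -0.512, 0.554], [0.0, 0.0, 0.0, 1.0]]
packer_a {'bbox': [341.5, 273.9, 395.7, 314.8], 'conf': 0.97}
packer_a {'bbox': [228.4, 203.7, 272.2, 223.9], 'conf': 0.7}
packer_a {'bbox': [228.9, 286.9, 287.7, 315.0], 'conf': 0.61}
stand {'bbox': [315.1, 163.4, 396.1, 238.2], 'conf': 0.92}
foot {'xy': [326.1, 225.1], 'conf': 0.97}
stand {'xy': [354.6, 221.6], 'conf': 0.74}
top 45.774908563437194 311.5321698319532 245.27172112898862 [[-0.021, -0.983, 0.181, 0.332], [-1.0, 0.019, -0.012, -0.049], [0.009, -0.181, -0.983, 1.124], [0.0, 0.0, 0.0, 1.0]]
packer_a {'bbox': [293.0, 333.9, 357.1, 367.3], 'conf': 0.98}
packer_a {'bbox': [149.3, 225.1, 174.3, 286.7], 'conf': 0.96}
packer_a {'bbox': [372.4, 228.9, 398.3, 289.2], 'conf': 0.6}
stand {'bbox': [202.8, 100.4, 333.4, 222.2], 'conf': 0.79}
foot {'xy': [278.2, 216.5], 'conf': 0.74}
stand {'xy': [267.3, 171.2], 'conf': 0.9}
stand {'xy': [383.2, 262.0], 'conf': 0.16}
0.0187 {'time_s': 0.5, 'joint_pos': array([ 1.05698774e+00,  5.27497029e-02,  1.61289909e+00,  1.15466564e-05,
        1.47602287e+00, -1.18999969e-01]), 'dq': array([-0.00191726, -0.00121575, -0.00089818,  0.00134139,  0.00185694,
       -0.00020036]), 'joint_torque': array([-6.19201746e-04, -3.93211591e+01, -3.70027506e+01, -1.25794768e-04,
        1.27298539e-03,  4.66903369e-07]), 'ee_pos': array([0.2403791 , 0.57689863, 0.23127327]), 'eef_rot': array([[-9.23069773e-01,  3.84632541e-01, -4.88435504e-05],
       [ 3.84632544e-01,  9.23069771e-01, -6.31579442e-05],
       [ 2.07934043e-05, -7.70860082e-05, -9.99999997e-01]]), 'wrist_force': array([-0.46660636, -0.11817148,  0.33366201]), 'ft_torque': array([ 0.03810646,  0.00682525, -0.00503469]), 'grip_force': 0.0, 'grip_width': 0.08564614312929612}
```

```bash
python3 - <<'E'
import cv2
im=cv2.imread("pics/top0.png"); cv2.imwrite("pics/c1.png",cv2.resize(im[90:390,100:460],None,fx=2,fy=2,interpolation=2))
E
```

```text
(no output)
```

View pics/c1.png

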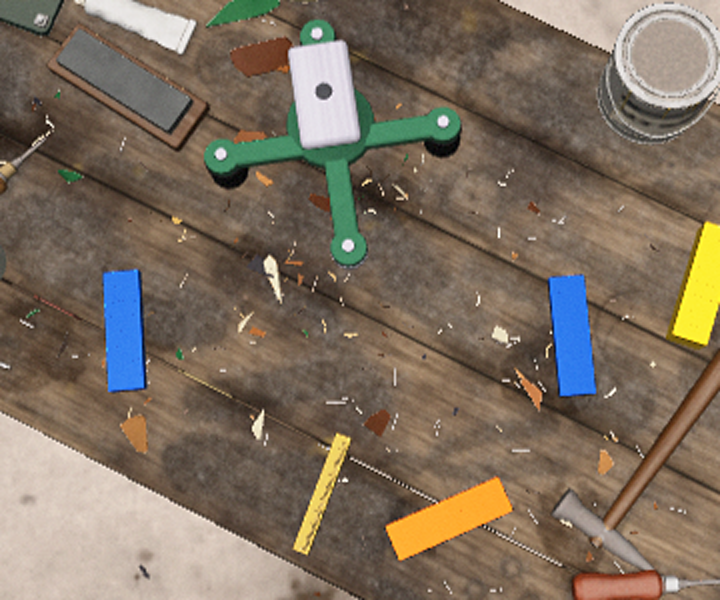

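View pics/scene0.png

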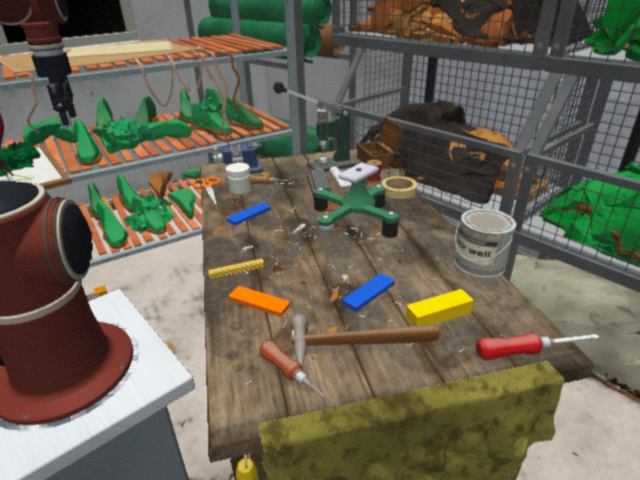

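Top view: the blue packers are at full-picture px (162,255) and (386,259). The orange look-alike is at (325,349), the thick yellow one at (449,231), and the bare foot at (273,213). The two blue thin plates fit the description, and this enlarged crop confirms it.

```bash
cat > h.py <<'E'
from plant import r, optics
import cv2,numpy as np
def P(n):
    p=optics.camera_params(n); f=240/np.tan(np.radians(p["fov_y"])/2); return f,p["cx"],p["cy"],np.array(p["extrinsics"])
def back(n,uv,z):
    f,cx,cy,E=P(n); uv=np.atleast_2d(uv).astype(float)
    d=np.c_[(uv[:,0]-cx)/f,(uv[:,1]-cy)/f,np.ones(len(uv))]@E[:3,:3].T
    return E[:3,3]+d*((z-E[2,3])/d[:,2])[:,None]
def blue(n,im,z=.012):
    h=cv2.cvtColor(im,cv2.COLOR_RGB2HSV); m=cv2.inRange(h,(102,150,100),(122,255,255))
    out=[]
    for c in cv2.findContours(m,0,1)[0]:
        if cv2.contourArea(c)<150: continue
        w=back(n,c[:,0],z)[:,:2]; (c0,s,a)=cv2.minAreaRect((w*1000).astype(np.float32))
        b=a if s[0]>s[1] else a-90
        out.append((np.round(c0,1),np.round(s,1),round((b+90)%180-90,1)))
    return out
E
python3 - <<'E'
from h import *
for n in("top","scene"):
    im=cv2.cvtColor(cv2.imread(f"pics/{n}0.png"),cv2.COLOR_BGR2RGB)
    for b in blue(n,im): print(n,b)
s=np.array([[347,246],[221,154],[443,121],[317,33]])/2+[100,90]
w=back("top",s,.062)[:,:2]*1000; print(w.round(1)); d=w[3]-w[0]; e=w[1]-w[2]
print(np.hypot(*d),np.hypot(*e),np.degrees([np.arctan2(d[1],d[0]),np.arctan2(-e[0],e[1])]),w.mean(0))
print(back("top",[278.2,216.5],.026),back("scene",[326.1,225.1],.026))
E
```

```text
top (array([ 510.3, -209.4]), array([119.9,  35.9]), 3.0)
top (array([523.9, 234.3]), array([119.8,  35.4]), 4.2)
scene (array([ 504.8, -211.3]), array([125.8,  42.2]), 3.7)
scene (array([519.7, 229.7]), array([126.7,  49.1]), 5.3)
[[591.9   9.1]
 [686.2 130.7]
 [716.  -86. ]
 [809.9  36.9]]
219.7490105656483 218.7715886925323 [7.28139505 7.83214976] [700.99553764  22.67276812]
[[0.59343338 0.00181009 0.026     ]] [[0.60551927 0.02135601 0.026     ]]
```

```bash
cat > go.py <<'E'
import sys,numpy as np
from plant import r
x,y,z,a=map(float,sys.argv[1:5])   # mm, mm, mm, yaw deg of packer axis
s=r.sense(); R=np.array(s["eef_rot"]); t=np.radians(a)
Y=np.array([-np.sin(t),np.cos(t),0]); Z=np.array([0,0,-1.]); T=np.c_[np.cross(Y,Z),Y,Z]
from scipy.spatial.transform import Rotation as Ro
print("shift",(R.T@(np.array([x,y,z])/1e3-s["ee_pos"])/.5).round(4),"turn",(Ro.from_matrix(R.T@T).as_rotvec()/.5).round(4), "t",s["time_s"],"w",round(s["grip_width"],4),"F",np.round(s["wrist_force"],1))
E
python3 go.py 479 231 80 4.2
```

```text
shift [-0.7066 -0.455   0.3026] turn [-1.000e-04 -1.000e-04 -9.362e-01] t 0.5 w 0.0856 F [-0.5 -0.1  0.3]
```

Request:
play_rows:
  rows:
    - [0.65, -0.707, -0.455, 0.303, 0, 0, -0.936]
    - [0.65, -0.707, -0.455, 0.303, 0, 0, -0.936]
    - [0.65, -0.707, -0.455, 0.303, 0, 0, -0.936]
    - [0.65, -0.707, -0.455, 0.303, 0, 0, -0.936]
    - [0.65, -0.707, -0.455, 0.303, 0, 0, -0.936]
    - [0.65, -0.707, -0.455, 0.303, 0, 0, -0.936]
    - [0.65, -0.707, -0.455, 0.303, 0, 0, -0.936]
    - [0.65, -0.707, -0.455, 0.303, 0, 0, -0.936]
  grip_force: 50

```text
time_s: 1.5
ee_pos: [0.4797, 0.228, 0.0783]
eef_rot: [[-0.998, -0.069, -0.002], [-0.069, 0.998, -0.001], [0.002, -0.001, -1.0]]
wrist_force: [-0.4, 0.4, 0.2]
grip_width: 0.0553
grip_force: 0.0
```

```bash
python3 go.py 479 231 4 4.2
```

```text
shift [0.0006 0.0061 0.1486] turn [-0.0019 -0.0048 -0.0091] t 1.5 w 0.0553 F [-0.4  0.4  0.2]
```

Request:
play_rows:
  rows:
    - [0.65, 0, 0, 0.05, 0, 0, 0]
    - [0.65, 0, 0, 0.1, 0, 0, 0]
    - [0.65, 0, 0, 0.13, 0, 0, 0]
    - [0.65, 0, 0, 0.145, 0, 0, 0]
    - [0.65, 0, 0, 0.153, 0, 0, 0]
    - [0.65, 0, 0, 0.153, 0, 0, 0]
    - [0.65, 0, 0, 0.153, 0, 0, 0]
    - [0.65, 0, 0, 0.153, 0, 0, 0]

```text
time_s: 2.5
ee_pos: [0.4796, 0.2311, 0.0039]
eef_rot: [[-0.997, -0.073, 0.001], [-0.073, 0.997, 0.0], [-0.001, 0.0, -1.0]]
wrist_force: [0.3, 0.2, 0.2]
grip_width: 0.0558
grip_force: 0.0
```

```bash
python3 go.py 479 231 4 4.2; python3 - <<'E'
from h import *
a=optics.grab_frame("scene")[150:290,170:330]; b=optics.grab_frame("top")[190:330,100:260]
cv2.imwrite("pics/g1.png",cv2.resize(np.hstack([a,b]),(800,350),interpolation=2)[:,:,::-1])
E
```

```text
shift [ 0.0012 -0.0001 -0.0003] turn [ 0.0005  0.002  -0.0003] t 2.5 w 0.0558 F [0.3 0.2 0.2]
```

View pics/g1.png

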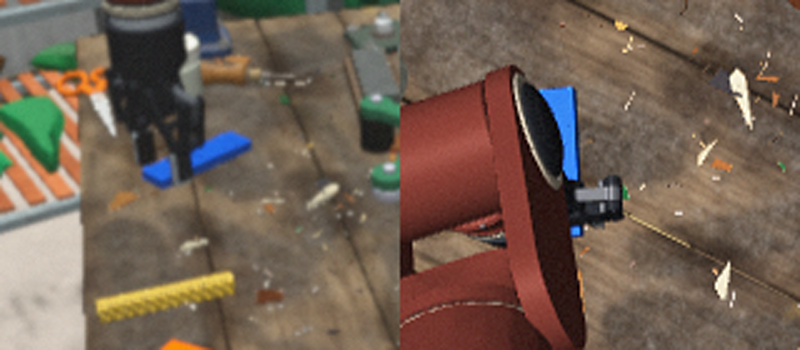

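The fingers straddle the rear end of the left packer (scene crop about (185,165)), so I close, then lift.

Request:
play_rows:
  rows:
    - [0.2, 0, 0, 0.002, 0, 0, 0]
    - [0.2, 0, 0, 0.002, 0, 0, 0]
    - [0.2, 0, 0, 0.002, 0, 0, 0]
    - [0.2, 0, 0, 0.002, 0, 0, 0]
    - [0.2, 0, 0, 0.002, 0, 0, 0]
    - [0.2, 0, 0, -0.03, 0, 0, 0]
    - [0.2, 0, 0, -0.08, 0, 0, 0]
    - [0.2, 0, 0, -0.08, 0, 0, 0]
  grip_force: 60

```text
time_s: 3.6
ee_pos: [0.4807, 0.2314, 0.0456]
eef_rot: [[-0.997, -0.073, 0.004], [-0.073, 0.997, 0.001], [-0.004, 0.001, -1.0]]
wrist_force: [0.2, -1.2, -0.5]
grip_width: 0.034
grip_force: 59.7
```

```bash
python3 go.py 453 -10 43 7.5;  python3 - <<'E'
from h import *
a=optics.grab_frame("scene")[130:270,150:330]
cv2.imwrite("pics/g2.png",cv2.resize(a,(720,560),interpolation=2)[:,:,::-1])
E
```

```text
shift [ 0.0905 -0.4775  0.0043] turn [ 0.0017  0.0083 -0.1154] t 3.6 w 0.034 F [ 0.2 -1.2 -0.5]
```

View pics/g2.png

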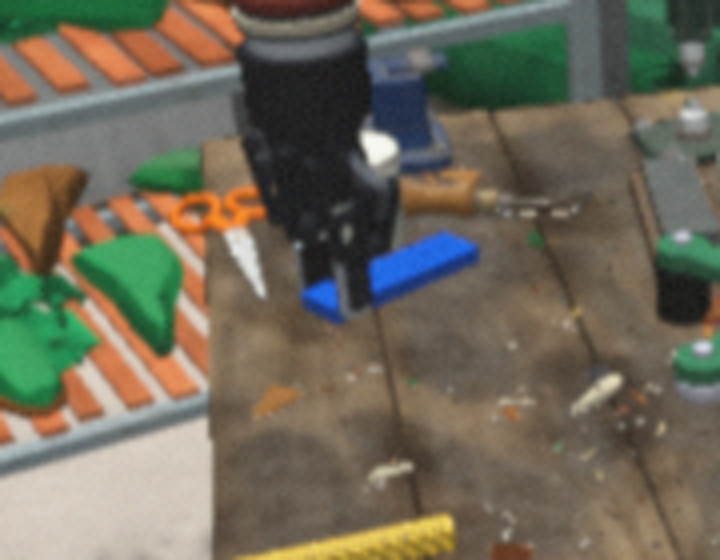

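Request:
play_rows:
  rows:
    - [0.2, 0.09, -0.477, 0.004, 0, 0, -0.115]
    - [0.2, 0.09, -0.477, 0.004, 0, 0, -0.115]
    - [0.2, 0.09, -0.477, 0.004, 0, 0, -0.115]
    - [0.2, 0.09, -0.477, 0.004, 0, 0, -0.115]
    - [0.2, 0.09, -0.477, 0.004, 0, 0, -0.115]
    - [0.2, 0.09, -0.477, 0.004, 0, 0, -0.115]
    - [0.2, 0.09, -0.477, 0.004, 0, 0, -0.115]
    - [0.2, 0.09, -0.477, 0.004, 0, 0, -0.115]

```text
time_s: 4.65
ee_pos: [0.4517, -0.0091, 0.0411]
eef_rot: [[-0.991, -0.133, -0.0], [-0.133, 0.991, 0.0], [0.0, 0.0, -1.0]]
wrist_force: [-1.2, -0.1, -0.5]
grip_width: 0.0339
grip_force: 60.0
```

```bash
python3 go.py 453 -10 8 7.5;  python3 - <<'E'
from h import *
a=optics.grab_frame("top")[150:350,180:380]
cv2.imwrite("pics/g3.png",cv2.resize(a,(600,600),interpolation=2)[:,:,::-1])
E
```

```text
shift [-0.0023 -0.0022  0.0662] turn [ 0.0004 -0.0008  0.004 ] t 4.65 w 0.0339 F [-1.2 -0.1 -0.5]
```

View pics/g3.png

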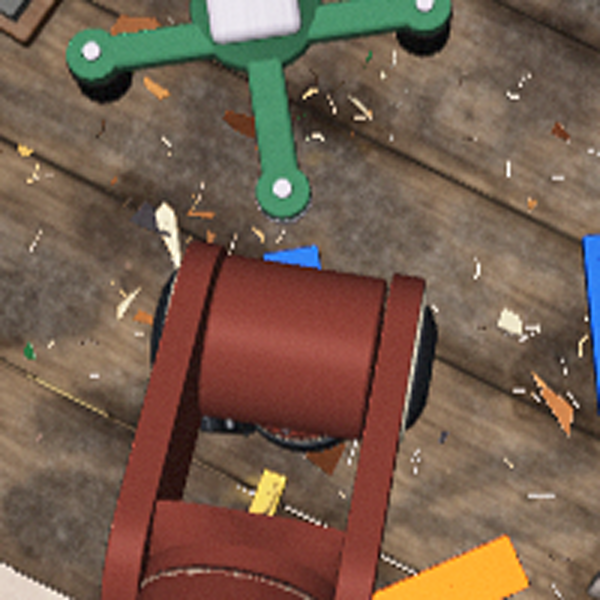

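Request:
play_rows:
  rows:
    - [0.2, -0.002, -0.002, 0.04, 0, 0, 0.003]
    - [0.2, -0.002, -0.002, 0.066, 0, 0, 0.003]
    - [0.2, -0.002, -0.002, 0.066, 0, 0, 0.003]
    - [0.2, -0.04, -0.002, 0.066, 0, 0, 0.003]
    - [0.2, -0.08, -0.002, 0.066, 0, 0, 0.003]
    - [0.2, -0.12, -0.002, 0.066, 0, 0, 0.003]
    - [0.2, -0.15, -0.002, 0.066, 0, 0, 0.003]
    - [0.2, -0.15, -0.002, 0.066, 0, 0, 0.003]

```text
time_s: 5.7
ee_pos: [0.5273, -0.0014, 0.0089]
eef_rot: [[-0.992, -0.129, 0.001], [-0.129, 0.992, -0.0], [-0.001, -0.0, -1.0]]
wrist_force: [1.0, 0.1, -0.9]
grip_width: 0.0341
grip_force: 60.0
```

```bash
python3 go.py 526.6 -0.2 3.3 7.5; python3 - <<'E'
from h import *
a=optics.grab_frame("scene")[150:290,240:420]
cv2.imwrite("pics/g4.png",cv2.resize(a,(720,560),interpolation=2)[:,:,::-1])
E
```

```text
shift [0.0011 0.0025 0.0111] turn [-0.0006  0.0017 -0.0025] t 5.7 w 0.0341 F [ 1.   0.1 -0.9]
```

View pics/g4.png

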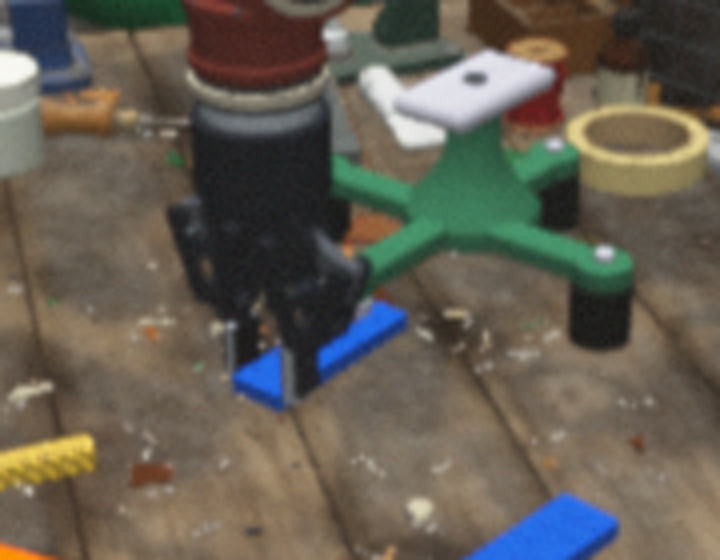

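The packer is under the foot arm (crop (330,345)), so I lower, release and back out.

Request:
play_rows:
  rows:
    - [0.2, 0, 0.002, 0.006, 0, 0, 0]
    - [0.2, 0, 0.002, 0.011, 0, 0, 0]
    - [0.2, 0, 0.002, 0.011, 0, 0, 0]
    - [0.65, 0, 0.002, 0.011, 0, 0, 0]
    - [0.65, 0, 0.002, 0.011, 0, 0, 0]
    - [0.65, 0, 0.002, 0.01, 0, 0, 0]
    - [0.65, 0.01, 0.002, -0.05, 0, 0, 0]
    - [0.65, 0.1, 0.002, -0.1, 0, 0, 0]

```text
time_s: 6.75
ee_pos: [0.4782, -0.0072, 0.0601]
eef_rot: [[-0.992, -0.13, 0.002], [-0.13, 0.992, -0.0], [-0.002, -0.001, -1.0]]
wrist_force: [-0.3, -0.1, 0.2]
grip_width: 0.0558
grip_force: 0.0
```

```bash
python3 go.py 465.4 -211.8 70 3.0
```

```text
shift [ 0.0783 -0.4025 -0.0197] turn [-0.0013  0.0047  0.1551] t 6.75 w 0.0558 F [-0.3 -0.1  0.2]
```

Request:
play_rows:
  rows:
    - [0.65, 0.078, -0.402, -0.02, 0, 0, 0.155]
    - [0.65, 0.078, -0.402, -0.02, 0, 0, 0.155]
    - [0.65, 0.078, -0.402, -0.02, 0, 0, 0.155]
    - [0.65, 0.078, -0.402, -0.02, 0, 0, 0.155]
    - [0.65, 0.078, -0.402, -0.02, 0, 0, 0.155]
    - [0.65, 0.078, -0.402, -0.02, 0, 0, 0.155]
    - [0.65, 0.078, -0.402, -0.02, 0, 0, 0.155]
    - [0.65, 0.078, -0.402, -0.02, 0, 0, 0.155]

```text
time_s: 7.75
ee_pos: [0.4638, -0.2101, 0.0681]
eef_rot: [[-0.999, -0.053, -0.0], [-0.053, 0.999, 0.0], [0.0, 0.0, -1.0]]
wrist_force: [0.3, -0.2, -0.9]
grip_width: 0.0551
grip_force: 0.0
```

```bash
python3 go.py 465.4 -211.8 4 3.0; python3 - <<'E'
from h import *
im=optics.grab_frame("top")
for b in blue("top",im): print(b)
cv2.imwrite("pics/g5.png",cv2.resize(im[150:350,180:420],(720,600),interpolation=2)[:,:,::-1])
E
```

```text
shift [-0.003  -0.0035  0.1283] turn [ 0.0005 -0.0005  0.0022] t 7.75 w 0.0551 F [ 0.3 -0.2 -0.9]
(array([551.9,   2.1]), array([82.8, 35.5]), 8.8)
```

View pics/g5.png

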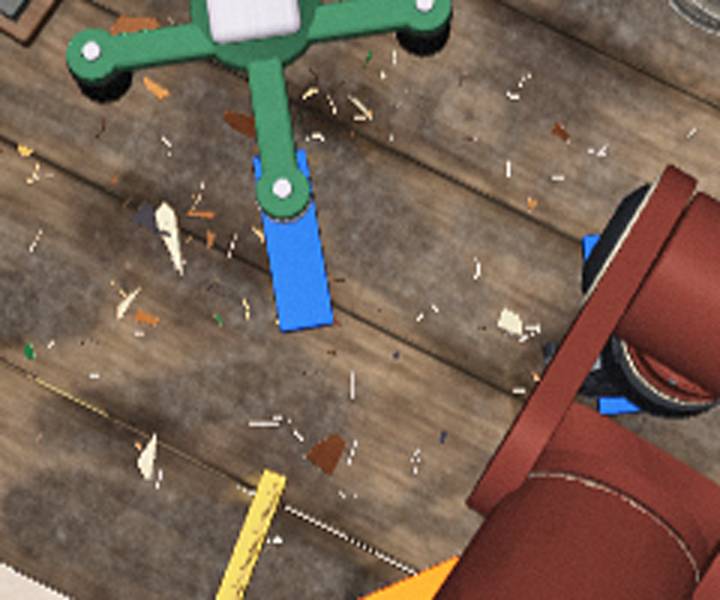

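The first packer sits centred under the foot (crop (295,260)) and the stand has not moved. I'll take the second.

Request:
play_rows:
  rows:
    - [0.65, -0.003, -0.003, 0.06, 0, 0, 0]
    - [0.65, -0.003, -0.003, 0.1, 0, 0, 0]
    - [0.65, -0.003, -0.003, 0.12, 0, 0, 0]
    - [0.65, -0.003, -0.003, 0.13, 0, 0, 0]
    - [0.65, -0.003, -0.003, 0.13, 0, 0, 0]
    - [0.2, -0.003, -0.003, 0.13, 0, 0, 0]
    - [0.2, -0.003, -0.003, 0.13, 0, 0, 0]
    - [0.2, -0.003, -0.003, 0.13, 0, 0, 0]

```text
time_s: 8.8
ee_pos: [0.4663, -0.2133, 0.0046]
eef_rot: [[-0.999, -0.052, 0.002], [-0.052, 0.999, -0.001], [-0.002, -0.001, -1.0]]
wrist_force: [-1.0, 0.6, 4.8]
grip_width: 0.0342
grip_force: 60.1
```

Request:
play_rows:
  rows:
    - [0.2, 0, 0, 0, 0, 0, 0]
    - [0.2, 0, 0, 0, 0, 0, 0]
    - [0.2, 0, 0, -0.04, 0, 0, 0]
    - [0.2, 0, 0, -0.08, 0, 0, 0]
    - [0.2, 0, 0, -0.08, 0, 0, 0]
    - [0.2, 0, 0, -0.08, 0, 0, 0]
    - [0.2, 0, 0, -0.08, 0, 0, 0]
    - [0.2, 0, 0, -0.08, 0, 0, 0]

```text
time_s: 9.8
ee_pos: [0.4648, -0.2123, 0.0424]
eef_rot: [[-0.999, -0.052, -0.001], [-0.052, 0.999, 0.001], [0.001, 0.001, -1.0]]
wrist_force: [-0.3, -0.4, -0.4]
grip_width: 0.0343
grip_force: 59.7
```

```bash
python3 go.py 443 -11.2 43 7.7
```

```text
shift [ 0.0228  0.404  -0.0008] turn [ 0.0019 -0.0025 -0.1655] t 9.8 w 0.0343 F [-0.3 -0.4 -0.4]
```

```bash
python3 go.py 456 -9.7 43 7.7
```

```text
shift [-0.0034  0.4056 -0.0008] turn [ 0.0019 -0.0025 -0.1655] t 9.8 w 0.0343 F [-0.3 -0.4 -0.4]
```

Request:
play_rows:
  rows:
    - [0.2, -0.003, 0.405, 0, 0, 0, -0.165]
    - [0.2, -0.003, 0.405, 0, 0, 0, -0.165]
    - [0.2, -0.003, 0.405, 0, 0, 0, -0.165]
    - [0.2, -0.003, 0.405, 0, 0, 0, -0.165]
    - [0.2, -0.003, 0.405, 0, 0, 0, -0.165]
    - [0.2, -0.003, 0.405, 0, 0, 0, -0.165]
    - [0.2, -0.003, 0.405, 0, 0, 0, -0.165]
    - [0.2, -0.003, 0.405, 0, 0, 0, -0.165]

```text
time_s: 10.8
ee_pos: [0.4565, -0.0112, 0.0433]
eef_rot: [[-0.991, -0.132, -0.0], [-0.132, 0.991, -0.0], [0.0, -0.0, -1.0]]
wrist_force: [-0.3, -0.7, -0.8]
grip_width: 0.0337
grip_force: 60.0
```

```bash
python3 go.py 456 -9.7 18 7.7; python3 - <<'E'
from h import *
im=optics.grab_frame("top")
cv2.imwrite("pics/g6.png",cv2.resize(im[170:300,200:340],(645,600),interpolation=2)[:,:,::-1])
E
```

```text
shift [0.0006 0.0032 0.0506] turn [-0.0001 -0.0001 -0.0037] t 10.8 w 0.0337 F [-0.3 -0.7 -0.8]
```

View pics/g6.png

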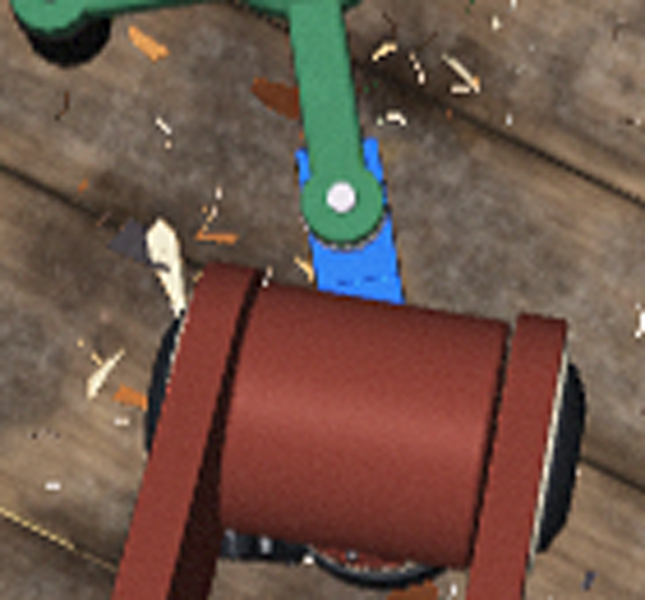

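The upper packer's front edge (crop (360,283)) lines up with the first packer, just short of the foot. I lower gently to find contact.

Request:
play_rows:
  rows:
    - [0.2, 0, 0.002, 0.02, 0, 0, 0]
    - [0.2, 0, 0.002, 0.04, 0, 0, 0]
    - [0.2, 0, 0.002, 0.05, 0, 0, 0]
    - [0.2, 0, 0.002, 0.05, 0, 0, 0]
    - [0.2, 0, 0.002, 0.052, 0, 0, 0]
    - [0.2, 0, 0.002, 0.052, 0, 0, 0]
    - [0.2, 0, 0.002, 0.052, 0, 0, 0]
    - [0.2, 0, 0.002, 0.052, 0, 0, 0]

```text
time_s: 11.85
ee_pos: [0.4563, -0.0094, 0.0175]
eef_rot: [[-0.991, -0.134, 0.0], [-0.134, 0.991, -0.0], [-0.0, -0.0, -1.0]]
wrist_force: [-0.8, -0.0, -1.8]
grip_width: 0.0341
grip_force: 60.0
```

Request:
play_rows:
  rows:
    - [0.2, 0, 0, 0.001, 0, 0, 0]
    - [0.2, 0, 0, 0.001, 0, 0, 0]
    - [0.2, 0, 0, 0.002, 0, 0, 0]
    - [0.2, 0, 0, 0.002, 0, 0, 0]
    - [0.2, 0, 0, 0.002, 0, 0, 0]
    - [0.2, 0, 0, 0.002, 0, 0, 0]
    - [0.2, 0, 0, 0.002, 0, 0, 0]
    - [0.2, 0, 0, 0.002, 0, 0, 0]

```text
time_s: 12.85
ee_pos: [0.4563, -0.0094, 0.0163]
eef_rot: [[-0.991, -0.134, 0.0], [-0.134, 0.991, -0.0], [-0.0, -0.0, -1.0]]
wrist_force: [-0.7, 0.5, 1.2]
grip_width: 0.034
grip_force: 60.1
```

Request:
play_rows:
  rows:
    - [0.2, 0, 0, 0.001, 0, 0, 0]
    - [0.2, 0, 0, 0.001, 0, 0, 0]
    - [0.2, 0, 0, 0.001, 0, 0, 0]
    - [0.2, 0, 0, 0.001, 0, 0, 0]
    - [0.2, 0, 0, 0.001, 0, 0, 0]
    - [0.2, 0, 0, 0.001, 0, 0, 0]
    - [0.2, 0, 0, 0.001, 0, 0, 0]
    - [0.2, 0, 0, 0.001, 0, 0, 0]

```text
time_s: 13.85
ee_pos: [0.4562, -0.0094, 0.0158]
eef_rot: [[-0.991, -0.134, 0.0], [-0.134, 0.991, -0.0], [0.0, -0.0, -1.0]]
wrist_force: [-1.6, 0.1, 2.3]
grip_width: 0.0342
grip_force: 60.3
```

Request:
play_rows:
  rows:
    - [0.2, 0, 0, -0.002, 0, 0, 0]
    - [0.2, 0, 0, -0.002, 0, 0, 0]
    - [0.2, -0.015, 0, -0.002, 0, 0, 0]
    - [0.2, -0.03, 0, -0.002, 0, 0, 0]
    - [0.2, -0.045, 0, -0.002, 0, 0, 0]
    - [0.2, -0.06, 0, -0.002, 0, 0, 0]
    - [0.2, -0.06, 0, -0.002, 0, 0, 0]
    - [0.2, -0.06, 0, -0.002, 0, 0, 0]

```text
time_s: 14.85
ee_pos: [0.4859, -0.0053, 0.0167]
eef_rot: [[-0.991, -0.134, -0.0], [-0.134, 0.991, 0.0], [0.0, 0.0, -1.0]]
wrist_force: [0.4, -0.6, -0.2]
grip_width: 0.0335
grip_force: 60.0
```

No contact force, so I continue.

Request:
play_rows:
  rows:
    - [0.2, -0.015, 0, 0, 0, 0, 0]
    - [0.2, -0.03, 0, 0, 0, 0, 0]
    - [0.2, -0.045, 0, 0, 0, 0, 0]
    - [0.2, -0.06, 0, 0, 0, 0, 0]
    - [0.2, -0.072, 0, 0, 0, 0, 0]
    - [0.2, -0.082, 0, 0, 0, 0, 0]
    - [0.2, -0.082, 0, 0, 0, 0, 0]
    - [0.2, -0.082, 0, 0, 0, 0, 0]

```text
time_s: 15.85
ee_pos: [0.5265, 0.0002, 0.0168]
eef_rot: [[-0.991, -0.134, -0.0], [-0.134, 0.991, 0.0], [0.0, 0.0, -1.0]]
wrist_force: [1.1, 0.1, -1.2]
grip_width: 0.0339
grip_force: 60.0
```

```bash
python3 go.py 526.6 -0.2 16 7.5; python3 - <<'E'
from h import *
a=optics.grab_frame("scene")[150:290,240:420]
cv2.imwrite("pics/g7.png",cv2.resize(a,(720,560),interpolation=2)[:,:,::-1])
E
```

```text
shift [-0.0001 -0.0008  0.0016] turn [ 0.0001 -0.0001  0.0066] t 15.85 w 0.0339 F [ 1.1  0.1 -1.2]
```

View pics/g7.png

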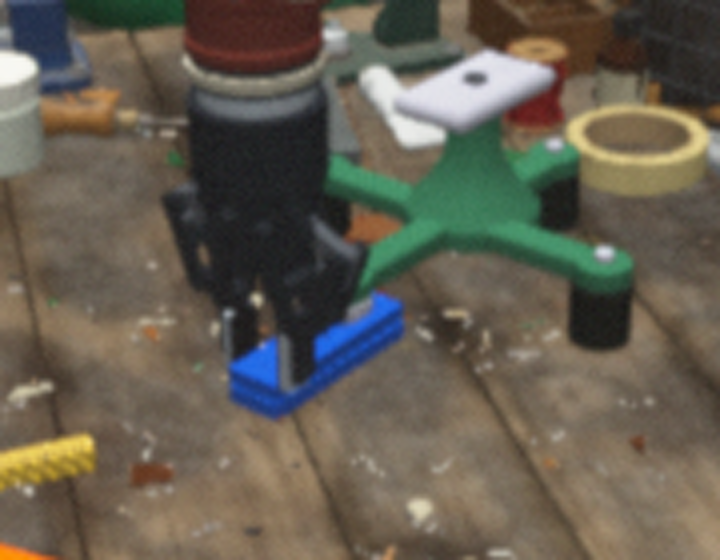

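The two packers are stacked under the foot (crop (320,350)). I lower 0.8 mm, release and back out.

Request:
play_rows:
  rows:
    - [0.2, 0, 0, 0.0016, 0, 0, 0]
    - [0.2, 0, 0, 0.0016, 0, 0, 0]
    - [0.65, 0, 0, 0.0016, 0, 0, 0]
    - [0.65, 0, 0, 0.0016, 0, 0, 0]
    - [0.65, 0, 0, 0.0016, 0, 0, 0]
    - [0.65, 0, 0, 0.0016, 0, 0, 0]
    - [0.65, 0.01, 0, -0.06, 0, 0, 0]
    - [0.65, 0.06, 0, -0.12, 0, 0, 0]

```text
time_s: 16.9
ee_pos: [0.4972, -0.004, 0.0777]
eef_rot: [[-0.991, -0.134, 0.0], [-0.134, 0.991, -0.0], [-0.0, -0.0, -1.0]]
wrist_force: [0.2, -0.9, 0.3]
grip_width: 0.0552
grip_force: 0.0
```

Request:
play_rows:
  rows:
    - [0.65, 0.1, 0.1, -0.1, 0, 0, 0]
    - [0.65, 0.1, 0.2, -0.15, 0, 0, 0]
    - [0.65, 0.1, 0.3, -0.15, 0, 0, 0]
    - [0.65, 0.1, 0.4, -0.15, 0, 0, 0]
    - [0.65, 0.1, 0.4, -0.15, 0, 0, 0]
    - [0.65, 0.1, 0.4, -0.15, 0, 0, 0]
    - [0.65, 0.1, 0.4, -0.15, 0, 0, 0]
    - [0.65, 0.1, 0.4, -0.15, 0, 0, 0]

```text
time_s: 17.9
ee_pos: [0.4208, 0.1867, 0.1517]
eef_rot: [[-0.991, -0.132, -0.0], [-0.132, 0.991, -0.0], [0.0, -0.0, -1.0]]
wrist_force: [0.3, -0.6, -0.6]
grip_width: 0.0553
grip_force: 0.0
```

```bash
python3 - <<'E'
from h import *
im=optics.grab_frame("top")
for b in blue("top",im,.024): print(b)
a=optics.grab_frame("scene")[160:280,270:430]
cv2.imwrite("pics/g8.png",np.hstack([cv2.resize(a,(400,300),interpolation=2),cv2.resize(im[160:280,200:360],(400,300),interpolation=2)])[:,:,::-1])
E
```

```text
(array([549.3,   2.3]), array([82.3, 36.3]), 8.5)
```

View pics/g8.png

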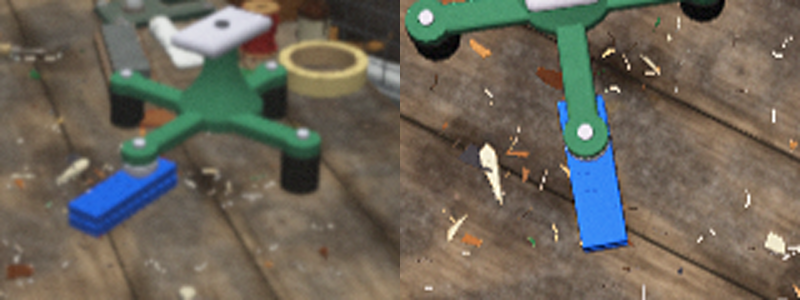

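The packers are stacked flat and aligned, with the foot centred over them (scene (140,165), top (587,150)). The stand is upright and has not moved.

```bash
python3 -c "
from plant import r
print(r.job_done())"
```

```text
the job is handed in; nothing more can be done
None
```

Both blue packers are stacked flat under the bare foot, the stand is upright where it was, the gripper is clear, and the job was handed in at about 18 s; the hand-in returned no verdict.

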